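# Restock the tea tins on the sushi counter rack, older tin first

## Task

Restock the wooden counter rack, older stock first: bring the round steel tin that stands at the back of its lane forward, in the same lane, to the front lip (the end nearest the robot), then stand the other round steel tin, now on the counter, behind it in that lane. Both tins end upright on the lane's floor; set them down rather than drop them, and leave the square wooden box, the slim shaker and the bowl where they are.

Things in the scene. Friction and masses are not known exactly. Their poses are not given: they have to be found in the camera images.
- old_tin_center (a point): Centre, half-way up, of the older tin: plain upright round steel tin with a flat lid, 56 mm in diameter, 90 mm high, 0.2 to 0.4 kg, z axis up. It stands on the floor of one of the two rack lanes (either one), in its back half; the other lane holds a square dark wooden box (64 mm wide, 65 mm high), which stays.
- new_tin_center (a point): Centre, half-way up, of the new tin: same shape, size and weight as the older one, standing upright on the counter to the left (+y) of the rack. Near it, in any order, at least 100 mm away centre to centre, stand a slim tapered steel shaker (42 mm across, 122 mm high) and a white bowl (92 mm across, 42 mm high), which stay.
- rack: Low open wooden rack, fixed, 220 (x) by 234 mm (y). Origin: centre of its underside, on the counter; -x end = front, towards the robot, +x = back, z up. Two lanes along x, centre lines at y = +55 and -55 mm; lane floor 18 mm above the counter, 84 mm wide, 200 mm long (x -100 to +100). Rails and end lips rise 12 mm above the floor. A tin touching the front lip has its centre at x = -72 mm.
Mind the look-alikes: they are no part of the job. Leave any pink or turquoise look-alike of the part that bears old_tin_center alone.

How it is judged:
By the outcome, as a careful person would: the job done as asked, in the order asked, and still so for the second after the job is handed in, with the robot touching nothing.
It also fails if it takes over 56 s, if anything falls off the work surface, if the arm or the gripper's body presses on something with over 40 N, if the wrist force passes 120 N, or if a joint passes its speed limit or range.

## Robot

A 6-joint arm with a two-finger parallel gripper is mounted at the origin on the work surface. World frame = base frame: x ahead of the robot, y to its left, z up, the work surface at z = 0. Lengths are in m, angles in degrees, forces in N, time in s.
With the tool pointing down it reaches from about 0.4 to 0.825 m from the base axis. Payload 7 kg.
Tool frame: the origin (TCP) lies between the finger pads; the fingertips stand 22 mm ahead of it and the grasp point (between the pads) lies 3 mm ahead of it; z points along the fingers, y is the line along which they close (so a half turn about z gives the same grasp; the last joint's range is limited). The gripper opens to 88 mm and grips with 3 to 60 N. Pads are 19 mm wide; open, the fingers measure 130 mm over their backs; the gripper's body (78 mm by 193 mm) begins 47 mm behind the grasp point.
Start: joints at [-51.962, 20.546, 0.682, 0, -70.136, -16.507], TCP at [0.248, -0.628, 0.249] pointing down, gripper open.
Joint ranges: [-176.03, 176.03], [-82.01, 121.73], [-58.28, 71.71], [-173.87, 95.51], [-174.79, -0.11], [-173.66, 173.66]. Speed limits (degrees/s): [136.94, 136.94, 172.46, 180, 180, 180].

## Interface

Orientations are given as [roll, pitch, yaw] about the fixed x, y, z axes, in that order (R = Rz(yaw) Ry(pitch) Rx(roll)).
In Python, from plant import ctrl gives the robot as it stands.
- The arm moves only by the tool apply_moves, never from a script. Its argument "targets" is a list of rows, each an object with "travel": the shift along the tool's x, y, z in mm, a list of three; "roll": the turn about the tool's z in degrees; "jaw": the finger opening in mm, from 0 to 87.6. In form: [{"travel": [tx, ty, tz], "roll": roll, "jaw": jaw}, ...]. A call has 1 to 10 rows; each row shifts and turns the commanded pose from where the row before left it, along the tool's axes as they then stand; what a row does not reach is not made up. A row lasts 1/10 s, in which the tool goes at most 50 mm and 8.59 degrees, less where a joint would pass 70% of its speed; a pose out of reach is approached as far as the arm can. A call with a gripper value outside its range is refused whole. The fingers move at their own pace and stop on an object; the grip force is fixed at half the most. Time passes only in rows, so rows that do not move let the fingers close. It gives the time, the measured TCP pose, the force, the opening and the grip force at its end, in the units of the state.
- ctrl.get_obs(): the state, without advancing time (a new reading comes with each control period).
- ctrl.snapshot(name): name is "scene" or "side" or "wrist"; returns the picture (384x512x3 uint8, red, green, blue); there is no depth.
- ctrl.calibration(name): a dict with "K" (3x3 intrinsics, pixels), "extrinsics" (4x4, takes a point from camera to world coordinates); the wrist camera has in their place "hand_eye" (4x4, takes a point from camera to tool coordinates, whose origin is the TCP and whose axes are the flange's). Camera axes: x right, y down, z forward; pixel columns grow to the right and rows downward; lengths in m; the calibration is good to about 2 mm. A picture is of the moment at which its call begins: read the wrist's pose just before it. calibration takes no time and is no camera call.
- ctrl.close_job(): hands the job in; it is judged then, once.
The state is a dict: "clock": time; "joint_pos": joint angles; "qvel": joint speeds; "tau": joint torques, N m; "tool_pos": TCP position; "orientation": TCP orientation; "force": force on the tool from outside, world axes, zero at the start; "moment": the same for the moment, N m; "opening": finger opening in m; "gripper_force": force on a finger pad.
Only numpy, scipy, OpenCV 4.12 (cv2) and the standard library are available. Lean on these libraries where they do the work, as an engineer would, in place of code of your own. Each camera call takes 0.05 s, during which the arm holds its last target. There are 200 camera calls.

## Working session

There is one attempt and no reset: what is moved stays moved. The work goes in short steps, Python scripts to look and compute and a tool call to move; the robot and the scene stay as the last step left them, time stands still between calls to the robot, and variables do not carry over. Pictures are saved under pics/ and viewed, at most 10 in all, crops included, and the job is handed in when it is done.

Besides the shell and the picture viewer there is one more tool, called as a command line: name --argument value ..., lists and objects as JSON in quotes. apply_moves: Moves the arm, as the interface text tells. Its arguments: {"type":"object","properties":{"targets":{"type":"array","items":{"type":"object","properties":{"travel":{"type":"array","items":{"type":"number"}},"roll":{"type":"number"},"jaw":{"type":"number"}}}}},"required":["targets"]}

```bash
mkdir -p pics; python3 - <<'E'
from plant import ctrl
import cv2,numpy as np
o=ctrl.get_obs();print({k:np.round(v,3) for k,v in o.items()})
for n in("scene","side"):
    cv2.imwrite(f"pics/{n}0.png",ctrl.snapshot(n)[:,:,::-1])
    c=ctrl.calibration(n);print(n,np.round(c["K"],1).tolist(),np.round(c["extrinsics"],3).tolist())
print(np.round(ctrl.calibration("wrist")["hand_eye"],3).tolist())
E
```

```text
{'clock': np.float64(0.0), 'joint_pos': array([-5.1962e+01,  2.0593e+01,  6.3300e-01, -2.3000e-02, -7.0137e+01,
       -1.6506e+01]), 'qvel': array([ 0.018, -0.041,  0.064, -0.022, -0.006, -0.017]), 'tau': array([-0.0000e+00, -5.8273e+01,  2.9306e+01,  6.9970e+00,  7.0000e-03,
       -0.0000e+00]), 'tool_pos': array([ 0.248, -0.627,  0.248]), 'orientation': array([ 1.79901e+02, -7.00000e-03, -1.58475e+02]), 'force': array([-0.247, -0.402,  0.751]), 'moment': array([-0.042, -0.007, -0.032]), 'gripper_force': np.float64(0.0), 'opening': np.float64(0.088)}
scene [[434.2, 0.0, 253.6], [0.0, 434.2, 191.8], [0.0, 0.0, 1.0]] [[-0.245, 0.772, -0.586, 1.039], [0.969, 0.186, -0.16, 0.209], [-0.014, -0.607, -0.794, 0.691], [0.0, 0.0, 0.0, 1.0]]
side [[434.0, 0.0, 252.3], [0.0, 434.0, 200.0], [0.0, 0.0, 1.0]] [[-0.808, -0.403, 0.431, 0.2], [-0.589, 0.528, -0.612, 0.636], [0.019, -0.748, -0.664, 0.674], [0.0, 0.0, 0.0, 1.0]]
[[0.0, -0.963, -0.268, 0.071], [1.0, 0.0, 0.0, 0.001], [-0.0, -0.268, 0.963, -0.136], [0.0, 0.0, 0.0, 1.0]]
```

View pics/scene0.png

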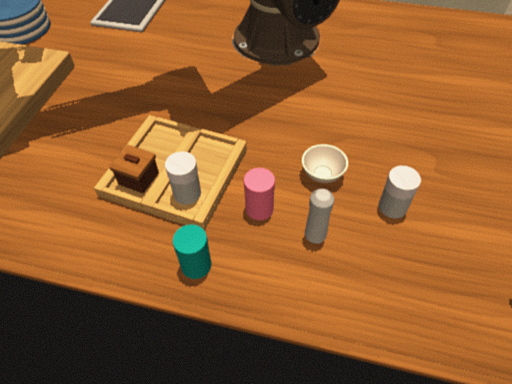

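View pics/side0.png

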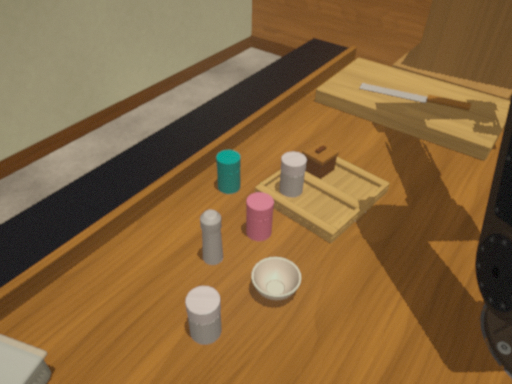

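The scene view shows these tin candidates:
- plain steel tin in the rack's +y lane, lid at (182,161): the old tin
- plain steel tin on the counter, lid at (404,178): the new tin
- pink (259,194) and turquoise (192,251) look-alikes, shaker (319,215) and bowl (325,166): leave all of these alone

The side view agrees, with the old tin at (292,172) and the new one at (204,315).

```bash
cat > h.py <<'E'
from plant import ctrl
import cv2,numpy as np
def ray(n,px,z):
    c=ctrl.calibration(n);E=np.array(c["extrinsics"])
    p=cv2.undistortPoints(np.float64(px).reshape(-1,1,2),np.array(c["K"]),None).reshape(-1,2)
    d=np.c_[p,np.ones(len(p))]@E[:3,:3].T;o=E[:3,3]
    return o+d*((z-o[2])/d[:,2])[:,None]
E
python3 - <<'E'
from h import *
B={"scene":{"old":(160,145,208,215),"new":(375,160,425,225)},"side":{"old":(274,145,312,202),"new":(180,280,228,348)}}
for n in B:
    im=cv2.imread(f"pics/{n}0.png");hsv=cv2.cvtColor(im,cv2.COLOR_BGR2HSV)
    for k,(a,b,c,d) in B[n].items():
        s=hsv[b:d,a:c];m=((s[...,1]<70)&(s[...,2]>90)).astype(np.uint8)
        m2=((s[...,1]<70)&(s[...,2]>185)).astype(np.uint8)
        for q,mm in(("all",m),("lid",m2)):
            cs,_=cv2.findContours(mm,0,2);ct=max(cs,key=cv2.contourArea);x,y,w,h=cv2.boundingRect(ct)
            r=cv2.minEnclosingCircle(ct);e=cv2.fitEllipse(ct) if len(ct)>5 else None
            print(n,k,q,(x+a,y+b,w,h),np.round(e[0],1)+[a,b],np.round(e[1],1))
    # rack
    m=cv2.inRange(hsv,(14,60,110),(30,190,255))
    m[:, :]=cv2.morphologyEx(m,cv2.MORPH_OPEN,np.ones((3,3)))
    cs,_=cv2.findContours(m,0,2)
    for ct in sorted(cs,key=cv2.contourArea)[-3:]:
        h=cv2.convexHull(ct);p=cv2.approxPolyDP(h,4,True)[:,0];print(n,"rack",cv2.contourArea(ct),p.tolist())
im=cv2.imread("pics/scene0.png")[100:280,85:435];cv2.imwrite("pics/crop.png",cv2.resize(im,None,fx=2.28,fy=2.28,interpolation=2))
E
```

```text
scene old all (165, 152, 34, 52) [182.3 175.1] [29.1 58.5]
scene old lid (165, 152, 31, 23) [180. 163.] [22.5 30.2]
scene new all (382, 166, 39, 52) [400.4 189.1] [29.7 58.1]
scene new lid (389, 166, 32, 24) [404.4 177.5] [22.5 31.4]
scene rack 927.0 [[511, 15], [385, 0], [511, 0]]
scene rack 3357.5 [[46, 23], [68, 54], [0, 132], [0, 38]]
scene rack 8690.5 [[148, 115], [246, 141], [204, 226], [167, 219], [94, 190]]
side old all (280, 152, 27, 45) [292.2 172.5] [24.8 51.7]
side old lid (282, 152, 24, 14) [293.5 158.5] [13.8 23.5]
side new all (186, 286, 35, 58) [203.9 313.4] [35.5 60.9]
side new lid (186, 286, 34, 28) [202.4 299.6] [27.3 33.1]
side rack 25.0 [[170, 74], [163, 78], [164, 72]]
side rack 1559.0 [[429, 241], [477, 240], [482, 300], [474, 300]]
side rack 128978.0 [[470, 0], [511, 77], [509, 383], [48, 383], [0, 335], [0, 0]]
```

View pics/crop.png

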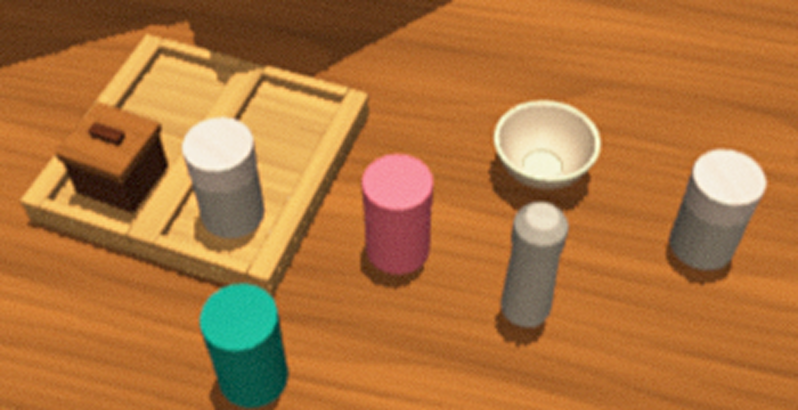

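The crop confirms that the plain steel tin, lid at (182,163), is in the +y lane, and the new tin's lid is at (404,178). The rack's top corners are at about (149.5,115.8), (246,141.7), (202.5,218.4) and (96.5,189).

```bash
python3 - <<'E'
from h import *
r=ray("scene",[(149.5,115.8),(246,141.7),(202.5,218.4),(96.5,189)],.030);print(r.round(4))
print([np.linalg.norm(r[i]-r[i-3]).round(3) for i in range(4)])
c,s,a=cv2.minAreaRect(r[:,:2].astype(np.float32));c=r[:,:2].mean(0);print(c,s,a)
v=(r[2]+r[3]-r[0]-r[1])[:2];w=(r[1]+r[2]-r[0]-r[3])[:2]
yaw=np.degrees(np.arctan2(v[1],v[0]));yw=np.degrees(np.arctan2(w[1],w[0]))-90;print("yaw",yaw,yw)
print("old",ray("scene",[(181.3,163.3)],.108),ray("side",[(293.3,159.5)],.108))
print("new",ray("scene",[(404.2,177.6)],.09),ray("side",[(203,300)],.09))
R=lambda a:np.array([[np.cos(a),-np.sin(a)],[np.sin(a),np.cos(a)]])
y=np.radians(yaw)
print("old in rack",R(y).T@(ray("scene",[(181.3,163.3)],.108)[0,:2]-c))
print("other", ray("scene",[(260,179)],.09),ray("scene",[(191,239)],.09),ray("scene",[(321,197)],.122),ray("scene",[(325,163)],.042))
E
```

```text
[[ 3.992e-01 -2.012e-01  3.000e-02]
 [ 4.263e-01  2.790e-02  3.000e-02]
 [ 6.325e-01 -2.000e-04  3.000e-02]
 [ 6.158e-01 -2.218e-01  3.000e-02]]
[np.float64(0.231), np.float64(0.208), np.float64(0.222), np.float64(0.218)]
[ 0.51844965 -0.0988208 ] (0.23056751489639282, 0.2176368087530136) 84.57237243652344
yaw -6.560481788972998 -5.55957941875522
old [[ 0.57680817 -0.04956676  0.108     ]] [[ 0.57453157 -0.04956776  0.108     ]]
new [[0.50187599 0.34002271 0.09      ]] [[0.49910316 0.34069598 0.09      ]]
old in rack [0.05234901 0.05559909]
other [[0.56482998 0.09196253 0.09      ]] [[0.71183777 0.01327815 0.09      ]] [[0.60353354 0.20372039 0.122     ]] [[0.45740266 0.1978284  0.042     ]]
```

apply_moves --targets '[{"travel":[0,0,0],"roll":7,"jaw":80},{"travel":[0,0,0],"roll":7,"jaw":80},{"travel":[0,0,0],"roll":7,"jaw":80},{"travel":[0,0,0],"roll":6.5,"jaw":80},{"travel":[-10,20,0],"roll":0,"jaw":80},{"travel":[-16,38,0],"roll":0,"jaw":80},{"travel":[-16,38,0],"roll":0,"jaw":80},{"travel":[-16,38,0],"roll":0,"jaw":80},{"travel":[-16,38,0],"roll":0,"jaw":80},{"travel":[-16,38,0],"roll":0,"jaw":80}]'

```text
clock: 1.1
tool_pos: [0.3594, -0.4267, 0.2483]
orientation: [180.0, -0.0, 174.0]
force: [1.3, 0.3, -0.0]
opening: 0.0799
gripper_force: 0.0
```

apply_moves --targets '[{"travel":[-16,38,0],"roll":0,"jaw":80},{"travel":[-16,38,0],"roll":0,"jaw":80},{"travel":[-16,38,0],"roll":0,"jaw":80},{"travel":[-16,38,0],"roll":0,"jaw":80},{"travel":[-16,38,0],"roll":0,"jaw":80},{"travel":[-16,38,0],"roll":0,"jaw":80},{"travel":[-16,38,0],"roll":0,"jaw":80},{"travel":[0,30,0],"roll":0,"jaw":80},{"travel":[0,0,0],"roll":0,"jaw":80},{"travel":[0,0,0],"roll":0,"jaw":80}]'

```text
clock: 2.1
tool_pos: [0.5012, -0.145, 0.2483]
orientation: [-180.0, -0.0, 174.1]
force: [0.1, -0.2, -0.6]
opening: 0.0802
gripper_force: 0.0
```

apply_moves --targets '[{"travel":[-8,17,0],"roll":0,"jaw":80},{"travel":[-8,17,0],"roll":0,"jaw":80},{"travel":[-8,17,0],"roll":0,"jaw":80},{"travel":[0,17,0],"roll":0,"jaw":80},{"travel":[0,17,0],"roll":0,"jaw":80},{"travel":[0,17,0],"roll":0,"jaw":80},{"travel":[0,0,0],"roll":0,"jaw":80},{"travel":[0,0,0],"roll":0,"jaw":80}]'

```text
clock: 2.9
tool_pos: [0.5359, -0.0463, 0.2484]
orientation: [-180.0, -0.0, 174.1]
force: [0.4, 0.5, -0.2]
opening: 0.0804
gripper_force: 0.0
```

```bash
cat >> h.py <<'E'
from scipy.spatial.transform import Rotation as Ro
def wcam():
    o=ctrl.get_obs();T=np.eye(4);T[:3,:3]=Ro.from_euler("xyz",o["orientation"],degrees=True).as_matrix();T[:3,3]=o["tool_pos"]
    c=ctrl.calibration("wrist");im=ctrl.snapshot("wrist")[:,:,::-1].copy()
    return im,np.array(c["K"]),T@np.array(c["hand_eye"]),T
def wray(px,K,E,z):
    p=cv2.undistortPoints(np.float64(px).reshape(-1,1,2),K,None).reshape(-1,2)
    d=np.c_[p,np.ones(len(p))]@E[:3,:3].T;o=E[:3,3]
    return o+d*((z-o[2])/d[:,2])[:,None]
E
python3 - <<'E'
from h import *
im,K,E,T=wcam();cv2.imwrite("pics/w1.png",im);np.savez("w1.npz",K=K,E=E,T=T);print(T[:3,3].round(4))
E
```

```text
[ 0.5359 -0.0463  0.2484]
```

View pics/w1.png

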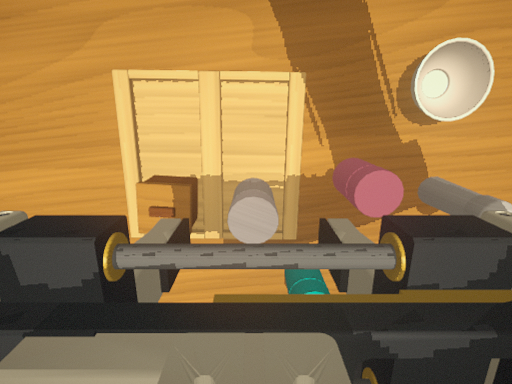

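The wrist view has the rack front at the top: outer top corners at (113,70) and (304,71), the right rail's outer edge running to about (299,238), and the old tin's lid centred at about (253,219).

```bash
python3 - <<'E'
from h import *
d=np.load("w1.npz");im=cv2.imread("pics/w1.png");hsv=cv2.cvtColor(im,cv2.COLOR_BGR2HSV)
s=hsv[170:243,222:284];m=(s[...,1]<75).astype(np.uint8);cs,_=cv2.findContours(m,0,2);x,y,w,h=cv2.boundingRect(max(cs,key=cv2.contourArea));print(x+222,y+170,w,h)
R=lambda px,z:wray(px,d["K"],d["E"],z)
print("lid L,R,front-ish",R([(229,218),(278,218),(253,219),(253,242)],.108).round(4))
c=R([(113,70),(304,71),(299,238),(253,219)],.03).round(4);print(c)
v=(c[1]-c[0])[:2];print("width",np.linalg.norm(v),"yaw",np.degrees(np.arctan2(v[1],v[0]))-90)
u=(c[2]-c[1])[:2];print("side yaw",np.degrees(np.arctan2(u[1],u[0])))
E
```

```text
227 179 51 64
lid L,R,front-ish [[ 0.5709 -0.0758  0.108 ]
 [ 0.5763 -0.0235  0.108 ]
 [ 0.5747 -0.0503  0.108 ]
 [ 0.6017 -0.0531  0.108 ]]
[[ 0.3991 -0.2003  0.03  ]
 [ 0.4236  0.0265  0.03  ]
 [ 0.6407  0.0077  0.03  ]
 [ 0.6056 -0.0537  0.03  ]]
width 0.22811946431639715 yaw -6.1654508388139675
side yaw -4.949240937074346
```

apply_moves --targets '[{"travel":[-13,0,0],"roll":0,"jaw":80},{"travel":[-13,0,0],"roll":0,"jaw":80},{"travel":[-13,0,0],"roll":0,"jaw":80},{"travel":[0,0,25],"roll":0,"jaw":80},{"travel":[0,0,25],"roll":0,"jaw":80},{"travel":[0,0,25],"roll":0,"jaw":80},{"travel":[0,0,25],"roll":0,"jaw":80},{"travel":[0,0,0],"roll":0,"jaw":80},{"travel":[0,0,0],"roll":0,"jaw":80}]'

```text
clock: 3.85
tool_pos: [0.5752, -0.0512, 0.1485]
orientation: [-180.0, -0.1, 174.0]
force: [0.1, 0.1, 1.0]
opening: 0.0798
gripper_force: 0.0
```

apply_moves --targets '[{"travel":[0,1,20],"roll":0,"jaw":80},{"travel":[0,0,20],"roll":0,"jaw":80},{"travel":[0,0,20],"roll":0,"jaw":80},{"travel":[0,0,10],"roll":0,"jaw":80},{"travel":[0,0,0],"roll":0,"jaw":65},{"travel":[0,0,0],"roll":0,"jaw":50},{"travel":[0,0,0],"roll":0,"jaw":50},{"travel":[0,0,0],"roll":0,"jaw":50},{"travel":[0,0,0],"roll":0,"jaw":50},{"travel":[0,0,0],"roll":0,"jaw":50}]'

```text
clock: 4.85
tool_pos: [0.5753, -0.05, 0.0799]
orientation: [-180.0, 0.1, 174.1]
force: [-1.3, -2.3, 6.4]
opening: 0.0555
gripper_force: 30.0
```

apply_moves --targets '[{"travel":[0,0,-5],"roll":0,"jaw":50},{"travel":[0,0,-8],"roll":0,"jaw":50},{"travel":[0,0,-7],"roll":0,"jaw":50},{"travel":[15,0,0],"roll":0,"jaw":50},{"travel":[25,0,0],"roll":0,"jaw":50},{"travel":[25,0,0],"roll":0,"jaw":50},{"travel":[25,0,0],"roll":0,"jaw":50},{"travel":[15,1,0],"roll":0,"jaw":50},{"travel":[8,0,0],"roll":0,"jaw":50},{"travel":[0,0,0],"roll":0,"jaw":50}]'

```text
clock: 5.85
tool_pos: [0.4619, -0.0368, 0.0991]
orientation: [180.0, 0.0, 174.1]
force: [0.8, 0.7, -3.9]
opening: 0.0555
gripper_force: 30.0
```

```bash
python3 - <<'E'
from h import *
o=ctrl.get_obs();print(o["tool_pos"].round(4),o["force"].round(1),o["opening"])
cv2.imwrite("pics/s1.png",np.hstack([cv2.resize(ctrl.snapshot(n)[a:a+180,b:b+200,::-1],None,fx=2,fy=2) for n,a,b in(("scene",80,80),("side",110,220))]))
E
```

```text
[ 0.4619 -0.0368  0.0991] [ 0.8  0.7 -3.9] 0.05552174983508069
```

View pics/s1.png

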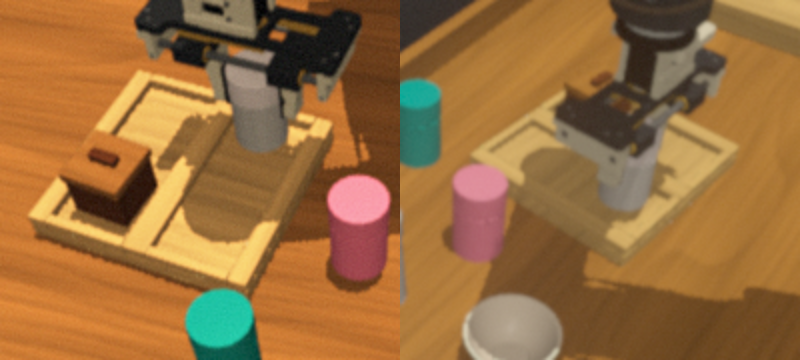

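The tin is held upright over the front of the +y lane. Next I lower it until it touches the floor.

apply_moves --targets '[{"travel":[0,0,6],"roll":0,"jaw":50},{"travel":[0,0,5],"roll":0,"jaw":50},{"travel":[0,0,3],"roll":0,"jaw":50},{"travel":[0,0,2],"roll":0,"jaw":50},{"travel":[0,0,2],"roll":0,"jaw":50},{"travel":[0,0,1],"roll":0,"jaw":50},{"travel":[0,0,0],"roll":0,"jaw":50},{"travel":[0,0,0],"roll":0,"jaw":50}]'

```text
clock: 6.75
tool_pos: [0.4623, -0.0371, 0.0799]
orientation: [-180.0, 0.0, 174.0]
force: [-2.3, -0.6, 3.7]
opening: 0.0554
gripper_force: 30.0
```

apply_moves --targets '[{"travel":[2,0,0],"roll":0,"jaw":50},{"travel":[2,0,0],"roll":0,"jaw":50},{"travel":[2,0,0],"roll":0,"jaw":50},{"travel":[0,0,0],"roll":0,"jaw":50}]'

```text
clock: 7.15
tool_pos: [0.4567, -0.0361, 0.0799]
orientation: [180.0, 0.1, 174.0]
force: [0.4, -0.0, 1.9]
opening: 0.0555
gripper_force: 30.0
```

apply_moves --targets '[{"travel":[1,0,0],"roll":0,"jaw":50},{"travel":[0,0,0],"roll":0,"jaw":50}]'

```text
clock: 7.35
tool_pos: [0.4559, -0.0361, 0.0799]
orientation: [180.0, 0.1, 174.0]
force: [2.3, 0.4, 2.2]
opening: 0.0559
gripper_force: 30.0
```

apply_moves --targets '[{"travel":[1,0,0],"roll":0,"jaw":50},{"travel":[0,0,0],"roll":0,"jaw":50}]'

```text
clock: 7.55
tool_pos: [0.4549, -0.036, 0.0799]
orientation: [180.0, 0.1, 174.0]
force: [3.1, 0.5, 2.1]
opening: 0.0558
gripper_force: 30.0
```

apply_moves --targets '[{"travel":[1,0,0],"roll":0,"jaw":50},{"travel":[0,0,0],"roll":0,"jaw":50}]'

```text
clock: 7.75
tool_pos: [0.4538, -0.0359, 0.0798]
orientation: [180.0, 0.1, 174.0]
force: [3.7, -0.2, 3.9]
opening: 0.0556
gripper_force: 30.0
```

apply_moves --targets '[{"travel":[1,0,0],"roll":0,"jaw":50},{"travel":[0,0,0],"roll":0,"jaw":50}]'

```text
clock: 7.95
tool_pos: [0.4531, -0.0358, 0.0799]
orientation: [180.0, 0.1, 174.1]
force: [5.9, -0.7, 2.6]
opening: 0.0555
gripper_force: 30.0
```

apply_moves --targets '[{"travel":[1,0,0],"roll":0,"jaw":50},{"travel":[0,0,0],"roll":0,"jaw":50}]'

```text
clock: 8.15
tool_pos: [0.4529, -0.0357, 0.08]
orientation: [180.0, 0.2, 174.1]
force: [8.5, -2.3, -0.8]
opening: 0.0559
gripper_force: 30.0
```

The force is rising and the position has stalled, so the tin is at the lip. I back off the pressure, release and lift.

apply_moves --targets '[{"travel":[-1,0,0],"roll":0,"jaw":50},{"travel":[0,0,0],"roll":0,"jaw":58},{"travel":[0,0,0],"roll":0,"jaw":66},{"travel":[0,0,0],"roll":0,"jaw":78},{"travel":[0,0,0],"roll":0,"jaw":78},{"travel":[0,0,-10],"roll":0,"jaw":78},{"travel":[0,0,-25],"roll":0,"jaw":78},{"travel":[0,0,-30],"roll":0,"jaw":78},{"travel":[0,0,-30],"roll":0,"jaw":78},{"travel":[0,0,-30],"roll":0,"jaw":78}]'

```text
clock: 9.15
tool_pos: [0.4519, -0.0361, 0.2065]
orientation: [180.0, 0.0, 174.0]
force: [0.5, 0.9, -0.3]
opening: 0.0781
gripper_force: 0.0
```

apply_moves --targets '[{"travel":[0,0,-25],"roll":0,"jaw":78},{"travel":[0,15,-15],"roll":0,"jaw":78},{"travel":[0,20,0],"roll":0,"jaw":78},{"travel":[0,20,0],"roll":0,"jaw":78},{"travel":[0,20,0],"roll":0,"jaw":78},{"travel":[0,20,0],"roll":0,"jaw":78},{"travel":[0,20,0],"roll":0,"jaw":78},{"travel":[0,20,0],"roll":0,"jaw":78},{"travel":[0,20,0],"roll":0,"jaw":78},{"travel":[0,20,0],"roll":0,"jaw":78}]'

```text
clock: 10.15
tool_pos: [0.4703, 0.1387, 0.2453]
orientation: [180.0, 0.0, 174.0]
force: [1.1, 0.7, -0.0]
opening: 0.0779
gripper_force: 0.0
```

apply_moves --targets '[{"travel":[2,20,0],"roll":0,"jaw":80},{"travel":[2,20,0],"roll":0,"jaw":80},{"travel":[2,20,0],"roll":0,"jaw":80},{"travel":[2,20,0],"roll":0,"jaw":80},{"travel":[2,20,0],"roll":0,"jaw":80},{"travel":[2,20,0],"roll":0,"jaw":80},{"travel":[2,20,0],"roll":0,"jaw":80},{"travel":[2,20,0],"roll":0,"jaw":80},{"travel":[2,20,0],"roll":0,"jaw":80},{"travel":[2,20,0],"roll":0,"jaw":80}]'

```text
clock: 11.15
tool_pos: [0.4714, 0.3408, 0.2444]
orientation: [-180.0, -0.0, 174.0]
force: [-0.3, 0.1, -0.2]
opening: 0.0799
gripper_force: 0.0
```

apply_moves --targets '[{"travel":[0,0,0],"roll":0,"jaw":80},{"travel":[0,0,0],"roll":0,"jaw":80}]'

```text
clock: 11.35
tool_pos: [0.4713, 0.3398, 0.2441]
orientation: [-180.0, -0.0, 174.1]
force: [0.4, -1.0, 0.5]
opening: 0.0801
gripper_force: 0.0
```

```bash
python3 - <<'E'
from h import *
im,K,E,T=wcam();cv2.imwrite("pics/w2.png",im);print(T[:3,3].round(4))
hsv=cv2.cvtColor(im,cv2.COLOR_BGR2HSV);a,b,c,d=200,150,310,243
s=hsv[b:d,a:c];m=(s[...,1]<80).astype(np.uint8);cs,_=cv2.findContours(m,0,2);ct=max(cs,key=cv2.contourArea);x,y,w,h=cv2.boundingRect(ct);print(x+a,y+b,w,h)
p,q=cv2.projectPoints(np.array([[.5005,.3403,.09]]),*(lambda M:(cv2.Rodrigues(M[:3,:3])[0],M[:3,3]))(np.linalg.inv(E)),K,None);print("predicted",p.ravel())
np.savez("w2.npz",K=K,E=E)
cv2.imwrite("pics/sc2.png",ctrl.snapshot("scene")[:,:,::-1])
v=cv2.imread("pics/sc2.png");cv2.imwrite("pics/v2.png",np.hstack([im[40:340,110:510],cv2.resize(v[90:240,70:270],None,fx=2,fy=2)]))
E
```

```text
[0.4713 0.3398 0.2441]
234 168 49 62
predicted [256.19598145 206.05334031]
```

View pics/v2.png

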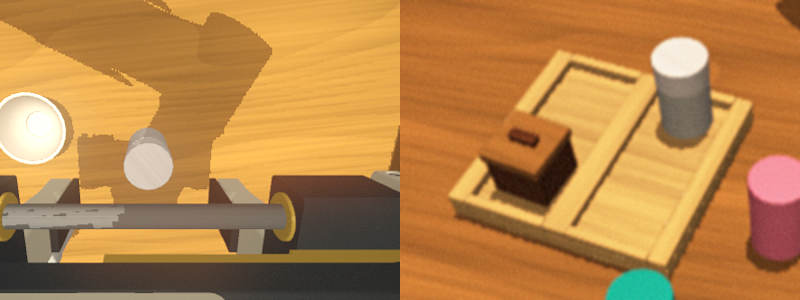

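The old tin stands upright at the front lip. The new tin's lid is at wrist pixel (258,205), against a prediction of (256,206), so I'm moving in on it.

apply_moves --targets '[{"travel":[-14,3,10],"roll":0,"jaw":80},{"travel":[-14,2,20],"roll":0,"jaw":80},{"travel":[0,0,25],"roll":0,"jaw":80},{"travel":[0,0,25],"roll":0,"jaw":80},{"travel":[0,0,20],"roll":0,"jaw":80},{"travel":[0,0,0],"roll":0,"jaw":80},{"travel":[0,0,0],"roll":0,"jaw":80}]'

```text
clock: 12.15
tool_pos: [0.5005, 0.3408, 0.1445]
orientation: [-180.0, -0.0, 174.0]
force: [-0.2, 0.8, 0.7]
opening: 0.08
gripper_force: 0.0
```

apply_moves --targets '[{"travel":[0,0,20],"roll":0,"jaw":80},{"travel":[0,0,20],"roll":0,"jaw":80},{"travel":[0,0,20],"roll":0,"jaw":80},{"travel":[0,0,20],"roll":0,"jaw":80},{"travel":[0,0,0],"roll":0,"jaw":80},{"travel":[0,0,0],"roll":0,"jaw":80}]'

```text
clock: 12.75
tool_pos: [0.5006, 0.3416, 0.0659]
orientation: [180.0, 0.1, 174.0]
force: [-0.0, -0.1, 0.0]
opening: 0.08
gripper_force: 0.0
```

Grip and lift.

apply_moves --targets '[{"travel":[0,0,3],"roll":0,"jaw":70},{"travel":[0,0,0],"roll":0,"jaw":62},{"travel":[0,0,0],"roll":0,"jaw":50},{"travel":[0,0,0],"roll":0,"jaw":50},{"travel":[0,0,0],"roll":0,"jaw":50},{"travel":[0,0,0],"roll":0,"jaw":50}]'

```text
clock: 13.35
tool_pos: [0.5, 0.3413, 0.0622]
orientation: [180.0, 0.0, 174.0]
force: [-1.5, -1.7, 6.1]
opening: 0.0557
gripper_force: 30.0
```

apply_moves --targets '[{"travel":[0,0,-10],"roll":0,"jaw":50},{"travel":[0,0,-20],"roll":0,"jaw":50},{"travel":[0,0,-25],"roll":0,"jaw":50},{"travel":[0,0,-25],"roll":0,"jaw":50},{"travel":[0,0,-25],"roll":0,"jaw":50},{"travel":[0,0,-25],"roll":0,"jaw":50},{"travel":[0,0,-25],"roll":0,"jaw":50},{"travel":[0,0,-15],"roll":0,"jaw":50},{"travel":[0,0,0],"roll":0,"jaw":50},{"travel":[0,0,0],"roll":0,"jaw":50}]'

```text
clock: 14.35
tool_pos: [0.4993, 0.3408, 0.2309]
orientation: [-180.0, -0.1, 174.0]
force: [-0.4, 0.7, -3.6]
opening: 0.0555
gripper_force: 30.0
```

apply_moves --targets '[{"travel":[-3,-10,0],"roll":0,"jaw":50},{"travel":[-3,-20,0],"roll":0,"jaw":50},{"travel":[-3,-20,0],"roll":0,"jaw":50},{"travel":[-3,-20,0],"roll":0,"jaw":50},{"travel":[-3,-20,0],"roll":0,"jaw":50},{"travel":[-3,-20,0],"roll":0,"jaw":50},{"travel":[-3,-20,0],"roll":0,"jaw":50},{"travel":[-3,-20,0],"roll":0,"jaw":50},{"travel":[-3,-20,0],"roll":0,"jaw":50},{"travel":[-3,-20,0],"roll":0,"jaw":50}]'

```text
clock: 15.35
tool_pos: [0.5099, 0.1472, 0.2317]
orientation: [180.0, 0.0, 174.0]
force: [0.2, 0.0, -3.1]
opening: 0.0556
gripper_force: 30.0
```

apply_moves --targets '[{"travel":[-4,-20,0],"roll":0,"jaw":50},{"travel":[-4,-20,0],"roll":0,"jaw":50},{"travel":[-4,-20,0],"roll":0,"jaw":50},{"travel":[-4,-20,0],"roll":0,"jaw":50},{"travel":[-4,-20,0],"roll":0,"jaw":50},{"travel":[-4,-20,0],"roll":0,"jaw":50},{"travel":[-4,-20,0],"roll":0,"jaw":50},{"travel":[-4,-20,0],"roll":0,"jaw":50},{"travel":[0,0,0],"roll":0,"jaw":50},{"travel":[0,0,0],"roll":0,"jaw":50}]'

```text
clock: 16.35
tool_pos: [0.5249, -0.0144, 0.2316]
orientation: [180.0, 0.0, 173.9]
force: [-0.0, -0.0, -2.9]
opening: 0.0555
gripper_force: 30.0
```

apply_moves --targets '[{"travel":[1,-14,0],"roll":0,"jaw":50},{"travel":[0,-15,0],"roll":0,"jaw":50},{"travel":[0,0,15],"roll":0,"jaw":50},{"travel":[0,0,20],"roll":0,"jaw":50},{"travel":[0,0,20],"roll":0,"jaw":50},{"travel":[0,0,20],"roll":0,"jaw":50},{"travel":[0,0,20],"roll":0,"jaw":50},{"travel":[0,0,20],"roll":0,"jaw":50},{"travel":[0,0,0],"roll":0,"jaw":50},{"travel":[0,0,0],"roll":0,"jaw":50}]'

```text
clock: 17.35
tool_pos: [0.5211, -0.0426, 0.1169]
orientation: [-180.0, -0.0, 174.1]
force: [0.4, 0.7, -3.0]
opening: 0.0555
gripper_force: 30.0
```

```bash
python3 - <<'E'
from h import *
cv2.imwrite("pics/s3.png",np.hstack([cv2.resize(ctrl.snapshot(n)[a:a+180,b:b+200,::-1],None,fx=2,fy=2) for n,a,b in(("scene",80,80),("side",110,220))]))
E
```

```text
(no output)
```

View pics/s3.png

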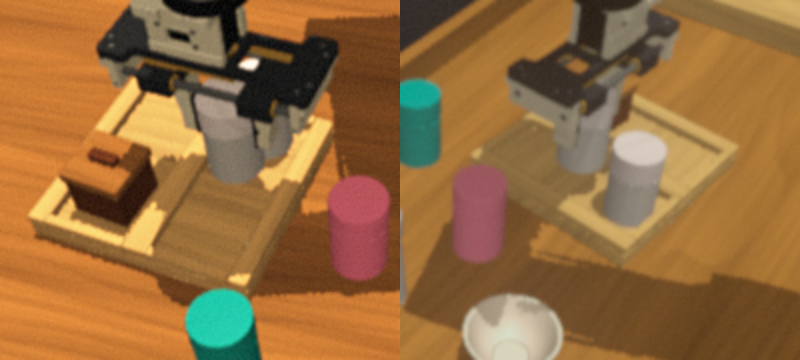

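The new tin hangs in the lane behind the old one with a clear gap. I lower it about 37 mm.

apply_moves --targets '[{"travel":[0,0,10],"roll":0,"jaw":50},{"travel":[0,0,10],"roll":0,"jaw":50},{"travel":[0,0,7],"roll":0,"jaw":50},{"travel":[0,0,4],"roll":0,"jaw":50},{"travel":[0,0,2],"roll":0,"jaw":50},{"travel":[0,0,2],"roll":0,"jaw":50},{"travel":[0,0,0],"roll":0,"jaw":50},{"travel":[0,0,0],"roll":0,"jaw":50}]'

```text
clock: 18.25
tool_pos: [0.5212, -0.0421, 0.0817]
orientation: [180.0, 0.0, 174.0]
force: [-0.6, -0.4, -3.3]
opening: 0.0556
gripper_force: 30.0
```

apply_moves --targets '[{"travel":[0,0,1],"roll":0,"jaw":50},{"travel":[0,0,0],"roll":0,"jaw":50},{"travel":[0,0,0],"roll":0,"jaw":50}]'

```text
clock: 18.55
tool_pos: [0.5211, -0.0421, 0.0807]
orientation: [180.0, 0.0, 174.0]
force: [0.5, 0.3, -3.7]
opening: 0.0555
gripper_force: 30.0
```

apply_moves --targets '[{"travel":[0,0,1],"roll":0,"jaw":50},{"travel":[0,0,0],"roll":0,"jaw":50},{"travel":[0,0,0],"roll":0,"jaw":50}]'

```text
clock: 18.85
tool_pos: [0.5213, -0.0421, 0.0802]
orientation: [180.0, 0.0, 174.0]
force: [-3.3, 1.2, 4.6]
opening: 0.0558
gripper_force: 30.0
```

It's on the floor. I release and retreat upward.

apply_moves --targets '[{"travel":[0,0,0],"roll":0,"jaw":58},{"travel":[0,0,0],"roll":0,"jaw":66},{"travel":[0,0,0],"roll":0,"jaw":78},{"travel":[0,0,0],"roll":0,"jaw":78},{"travel":[0,0,-10],"roll":0,"jaw":78},{"travel":[0,0,-25],"roll":0,"jaw":78},{"travel":[0,0,-30],"roll":0,"jaw":78},{"travel":[0,0,-30],"roll":0,"jaw":78},{"travel":[0,0,-30],"roll":0,"jaw":78},{"travel":[0,0,-25],"roll":0,"jaw":78}]'

```text
clock: 19.85
tool_pos: [0.5213, -0.0422, 0.2322]
orientation: [180.0, 0.1, 174.0]
force: [1.0, 1.0, -0.1]
opening: 0.0779
gripper_force: 0.0
```

apply_moves --targets '[{"travel":[0,-15,-20],"roll":0,"jaw":78},{"travel":[0,-20,-20],"roll":0,"jaw":78},{"travel":[0,-20,0],"roll":0,"jaw":78},{"travel":[0,-20,0],"roll":0,"jaw":78},{"travel":[0,-20,0],"roll":0,"jaw":78},{"travel":[0,-20,0],"roll":0,"jaw":78},{"travel":[0,-20,0],"roll":0,"jaw":78},{"travel":[0,-20,0],"roll":0,"jaw":78},{"travel":[0,0,0],"roll":0,"jaw":78},{"travel":[0,0,0],"roll":0,"jaw":78}]'

```text
clock: 20.85
tool_pos: [0.5048, -0.1965, 0.27]
orientation: [180.0, 0.0, 174.0]
force: [0.3, -0.1, -0.3]
opening: 0.0779
gripper_force: 0.0
```

```bash
python3 - <<'E'
from h import *
cv2.imwrite("pics/s4.png",np.hstack([cv2.resize(ctrl.snapshot(n)[a:a+240,b:b+266,::-1],None,fx=1.5,fy=1.5) for n,a,b in(("scene",80,80),("side",110,180))]))
E
```

```text
(no output)
```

View pics/s4.png

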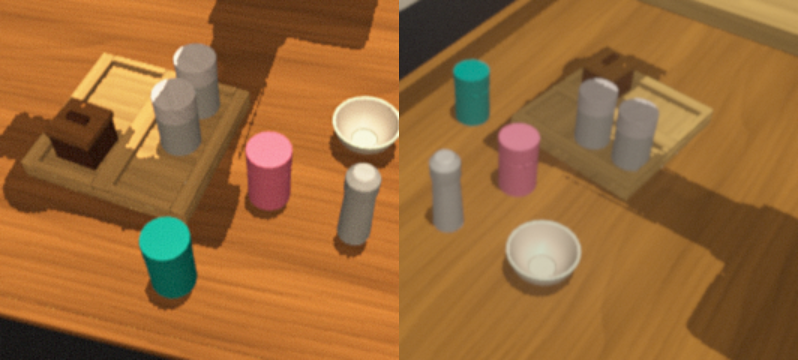

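Both tins stand upright in the +y lane, the old one at the front lip and the new one behind it. The box, shaker and bowl look unmoved.

```bash
python3 -c "
from plant import ctrl
print(ctrl.close_job())"
```

```text
the job is handed in; nothing more can be done
None
```

The job is handed in at about 21 s: the older tin stands upright at the front lip with the new tin behind it in the same lane, and in the final pictures nothing else looks moved.

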